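# Bring up a battery pack: rocker, pre-charge, main

## Robot

A 6-joint arm with a two-finger parallel gripper is mounted at the origin on the work surface. World frame = base frame: x ahead of the robot, y to its left, z up, the work surface at z = 0. Lengths are in mm, angles in degrees, forces in N, time in s.
With the tool pointing down it reaches from about 325 to 775 mm from the base axis. Payload 5.5 kg.
Tool frame: the origin (TCP) lies on the centre line of the jaws, within the pads' length; the fingertips stand 11 mm ahead of it and the grasp point (between the pads) lies 8 mm behind it; z points along the fingers, y is the line along which they close (so a half turn about z gives the same grasp; the last joint's range is limited). The gripper opens to 88 mm and grips with 3 to 60 N. Pads are 20 mm wide; open, the fingers measure 115 mm over their backs; the gripper's body (75 mm by 178 mm) begins 61 mm behind the grasp point.
Start: joints at [67.684, 5.22, 70.514, -0, 104.267, -3.249], TCP at [196.019, 567.092, 233.631] pointing down, gripper open.
Joint ranges: [-164.24, 164.24], [-49.07, 125.15], [9.68, 141.18], [-86.29, 266.29], [3.28, 154.24], [-151.56, 151.56]. Speed limits (degrees/s): [147.25, 147.25, 172.46, 180, 180, 180].

## Interface

Orientations are given as a 3x3 rotation matrix whose columns are the frame's x, y, z axes.
In Python, from rig import ctrl gives the robot as it stands.
- The arm moves only by the shell command python3 -m creep 'ROWS' [FORCE]. ROWS is JSON, a list that holds one entry, the list of rows, each a list of 5 numbers: the opening, from -1 (shut) to 1 (fully open), then the shift along the tool's x, y, z in units of 30 mm (1.0 is 30 mm), then the turn about the tool's z in units of 6 degrees (1.0 is 6 degrees). A call has 1 to 20 rows; each row is the pose to reach, as a shift and turn from the pose commanded when the call began, along the tool's axes at that moment; what a row does not reach only later rows make up. A row lasts 1/12 s, in which the tool goes at most 41.7 mm and 7.16 degrees, less where a joint would pass 70% of its speed; a pose out of reach is approached as far as the arm can. A call with a gripper value outside its range is refused whole. The fingers move at their own pace and stop on an object; FORCE is the grip in N (left out, the last holds). Time passes only in rows, so rows that repeat a pose let the fingers close. It gives the time, the measured TCP pose, the force and the opening at its end, in the units of the state.
- ctrl.get_state(): the state, without advancing time (a new reading comes with each control period).
- ctrl.get_image(name): name is "side" or "top"; returns the picture (384x512x3 uint8, red, green, blue); there is no depth.
- ctrl.camera_info(name): a dict with "K" (3x3 intrinsics, pixels), "R" (3x3) and "t" (3): a world point X has camera coordinates R X + t. Camera axes: x right, y down, z forward; pixel columns grow to the right and rows downward; lengths in mm; the calibration is good to about 2 mm. A picture is of the moment at which its call begins. camera_info takes no time and is no camera call.
- ctrl.job_done(): hands the job in, once; it reports no verdict.
The state is a dict: "t": time; "joint_positions": joint angles; "joint_velocities": joint speeds; "joint_efforts": joint torques, N m; "tool_pos": TCP position; "tool_rot": TCP orientation; "contact_force": force on the tool from outside, world axes, zero at the start; "ft_torque": the same for the moment, N m; "grip_width": opening from 0.0 (shut) to 1.0 (fully open).
Only numpy, scipy, OpenCV 4.12 (cv2) and the standard library are available. Lean on these libraries where they do the work, as an engineer would, in place of code of your own. Each camera call takes 0.05 s, during which the arm holds its last target. There are 200 camera calls.

## Task

Bring the battery pack up in the right order: first tilt the black rocker fully over by pressing down its raised, white-striped end, then push the yellow pre-charge button fully in, then push the green main button fully in. Only press with the fingertips: do not lift, tip or shove the switch boxes about, and leave the blue button and everything else alone.

Things in the scene. Friction and masses are not known exactly. Their poses are not given: they have to be found in the camera images.
- pack: section of a battery pack, fixed on the table, 380 x 720 x 80 mm: black tray, two silver modules whose flat lids are 80 mm above the table, an orange-edged tunnel between them with a black connector block that rises to 106 mm near its far end. Origin at the table surface under the middle; x points away from the robot, y along the 720 mm side
- rocker_base: loose grey switch box with the black rocker, 92 x 56 x 40 mm, 0.35 to 0.7 kg, standing on a module lid in any of four places and at any yaw. Origin at the centre of its underside, z up; its x axis runs along the rocker towards the white-striped end
- rocker (a joint): tilt of the rocker (rad): 0 to 0.06 at the start (striped end up), 0.5 fully over (striped end down, against its stop). Black paddle 64 x 31 x 8 mm, pivoting 53 mm above the underside of its box; about 4 N at the press point moves it and it stays where it is left
- rocker_press (a point): the point to press: on top of the paddle, 22 mm from the pivot towards the white-striped end (the white stripe, 10 mm wide, is 25 mm from the pivot, across the end). It moves with the paddle: about 62 mm above the underside of the box at the start and 51 mm when fully over
- yellow_base: loose grey switch box with the yellow pre-charge button, 66 x 66 x 40 mm plus a 3 mm black collar 44 mm across, 0.35 to 0.7 kg, standing on a module lid in any of the four places. Origin at the centre of its underside, z up; the button is in the middle of the top
- yellow (a joint): how far the yellow button is pushed in (m): 0 out, 0.008 fully in against its stop. About 4 N moves it; it stays where it is left, there is no spring
- yellow_top (a point): centre of the top face of the yellow button, 32 mm across; 56 mm above the underside of its box when out, 48 mm when fully in
- green_base: loose grey switch box with the green main contactor button, 66 x 66 x 40 mm plus a 3 mm black collar 44 mm across, 0.35 to 0.7 kg, standing on a module lid in any of the four places. Origin at the centre of its underside, z up; the button is in the middle of the top
- green (a joint): how far the green button is pushed in (m): 0 out, 0.008 fully in against its stop. About 4 N moves it; it stays where it is left, there is no spring
- green_top (a point): centre of the top face of the green button, 32 mm across; 56 mm above the underside of its box when out, 48 mm when fully in
- blue_base: loose grey switch box with the blue discharge button, 66 x 66 x 40 mm plus a 3 mm black collar 44 mm across, 0.35 to 0.7 kg, standing on a module lid in any of the four places. Origin at the centre of its underside, z up; the button is in the middle of the top
- blue (a joint): how far the blue button is pushed in (m): 0 out, 0.008 fully in against its stop. About 4 N moves it; it stays where it is left, there is no spring
- blue_top (a point): centre of the top face of the blue button, 32 mm across; 56 mm above the underside of its box when out, 48 mm when fully in
- bolt: steel bolt standing head down on the front edge of a module lid, 42 mm high, head 26 mm wide. Loose bystander; origin under its middle
- tape: black roll of tape lying on a lid, 68 mm across, 20 mm high. Loose bystander; origin under its middle
- socket: steel socket standing on a lid, 26 mm across, 36 mm high. Loose bystander; origin under its middle
- wrench: steel open-ended wrench lying on a lid, 180 mm long. Loose bystander
- meter: yellow multimeter lying on the table, 160 x 80 x 42 mm. Loose bystander; origin under its middle
- cleaner: white bottle with red cap on the table, 60 mm across, 160 mm high. Loose bystander; origin under its middle
- bolts: glass jar with steel lid on a lid, 44 mm across, 50 mm high. Loose bystander; origin under its middle
Things that resemble listed ones, but are neither listed nor needed, are in the scene too. What is shaped like the green_base but pink is not meant. What is shaped like the yellow_base but pink is not meant.

How it is judged (in metres and radians):
On the way, in this order (a step that is already met when the one before it is completed fails the run):
1. the rocker is fully over, striped end down (value of joint rocker above 0.42 rad), for 0.2 s.
2. the yellow button is fully in (value of joint yellow above 0.0065 m), for 0.2 s.
3. the green button is fully in (value of joint green above 0.0065 m), for 0.2 s.
At the end, for the whole second after the job is handed in: The rocker is over (joint above 0.42 of 0.5 rad), the yellow and green buttons are in (above 6.5 of 8 mm), the blue one is out (below 2 mm), and the switch boxes are at rest within 25 mm of where they stood (value of joint rocker above 0.42 rad and value of joint each of yellow, green above 0.0065 m and value of joint blue below 0.002 m and linear speed of each of rocker_base, yellow_base, green_base, blue_base below 0.02 m/s and distance of each of rocker_base, yellow_base, green_base, blue_base from where it was at the start of the episode below 0.025 m); the robot touches nothing.
It fails at once if the yellow button is pushed before the rocker is over (value of joint yellow above 0.0025 m and value of joint rocker below 0.4 rad).
It fails at once if the green button is pushed before the yellow button is in (value of joint green above 0.0025 m and value of joint yellow below 0.006 m).
It fails at once if the blue button is pushed (value of joint blue above 0.0025 m).
It fails at once if a switch box is lifted, tipped or pushed more than 25 mm out of place (height (world z) of any of rocker_base, yellow_base, green_base, blue_base above 0.09 m or angle between any of rocker_base, yellow_base, green_base, blue_base's own z axis and vertical above 0.2 rad or distance of any of rocker_base, yellow_base, green_base, blue_base from where it was at the start of the episode above 0.025 m).
It fails at once if another thing is moved more than 25 mm (distance of any of bolt, tape, socket, wrench, meter, cleaner, bolts from where it was at the start of the episode above 0.025 m).
It also fails if it takes over 51 s, if anything falls off the work surface, if the arm or the gripper's body presses on something with over 40 N, if the wrist force passes 120 N, or if a joint passes its speed limit or range.

## Working session

There is one attempt and no reset: what is moved stays moved. The work goes in short steps, Python scripts to look and compute and a shell command to move; the robot and the scene stay as the last step left them, time stands still between calls to the robot, and variables do not carry over. Pictures are saved under pics/ and viewed, on a budget of 10 in all, crops included, one or two more only if the job needs it, and the job is handed in when it is done.

```bash
mkdir -p pics; python3 - <<'E'
from rig import ctrl
import cv2
for n in("top","side"):
    im=ctrl.get_image(n); cv2.imwrite(f"pics/{n}0.png",im[:,:,::-1])
    c=ctrl.camera_info(n); print(n,c)
s=ctrl.get_state();print(s['t'],s['tool_pos'],s['tool_rot'],s['contact_force'],s['grip_width'])
E
```

```text
top {'K': array([[473.22030784,   0.        , 258.98028027],
       [  0.        , 473.22030784, 191.50757013],
       [  0.        ,   0.        ,   1.        ]]), 'R': array([[ 2.74460023e-02, -9.99623288e-01, -4.47429040e-06],
       [-9.96106331e-01, -2.73490644e-02, -8.38105342e-02],
       [ 8.37788394e-02,  2.30472098e-03, -9.96481708e-01]]), 't': array([  11.3543404 ,  502.32010226, 1450.55471168])}
side {'K': array([[421.53854522,   0.        , 255.67890802],
       [  0.        , 421.53854522, 188.8591198 ],
       [  0.        ,   0.        ,   1.        ]]), 'R': array([[ 0.82966748, -0.55817435,  0.00965706],
       [-0.42837449, -0.6476356 , -0.63012969],
       [ 0.35797649,  0.51866127, -0.77642985]]), 't': array([-391.77162432,  287.05391721, 1068.35201027])}
0.1 [195.92325716 566.847386   232.60917585] [[-9.45123210e-01  3.26713507e-01 -6.34434126e-04]
 [ 3.26714116e-01  9.45121805e-01 -1.63108955e-03]
 [ 6.67185414e-05 -1.74885917e-03 -9.99998469e-01]] [ 0.32930466  0.0961615  -0.01357121] 1.0023144793732923
```

View pics/top0.png

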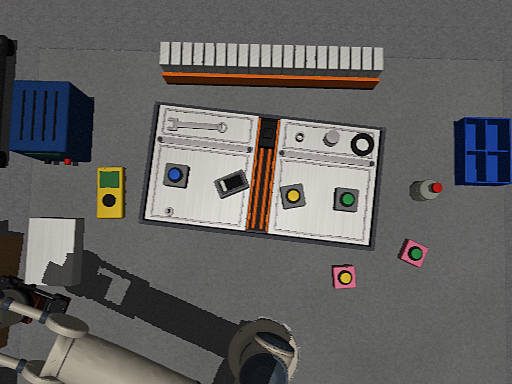

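View pics/side0.png

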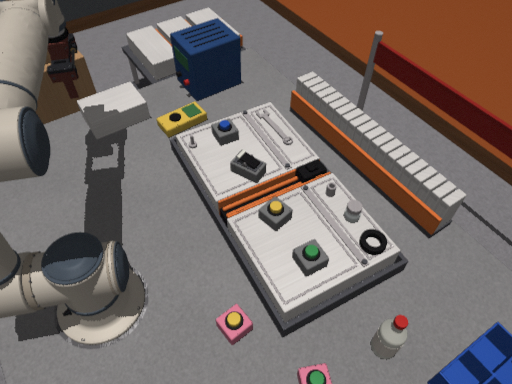

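The top view shows the blue button at (175,175), rocker at (231,184), yellow at (292,196) and green at (347,200). The pink decoys sit off the pack at (344,277) and (414,252). Next I'll compute positions and zoom in on the rocker to find its striped end.

```bash
cat > h.py <<'E'
from rig import ctrl
import cv2, numpy as np
def ray(n,u,v,z):
    c=ctrl.camera_info(n);R=np.array(c['R']);t=np.array(c['t'])
    o=-R.T@t; d=R.T@np.linalg.inv(c['K'])@[u,v,1]
    return o+d*(z-o[2])/d[2]
def blobs(im,lo,hi,amin=20):
    m=cv2.inRange(cv2.cvtColor(im,cv2.COLOR_RGB2HSV),lo,hi)
    n,_,st,ce=cv2.connectedComponentsWithStats(m)
    return [(ce[i].round(1),st[i,4]) for i in range(1,n) if st[i,4]>=amin]
E
python3 - <<'E'
from h import *
T=cv2.imread('pics/top0.png')[:,:,::-1].copy();S=cv2.imread('pics/side0.png')[:,:,::-1].copy()
for nm,lo,hi in(('yellow',(20,120,90),(32,255,255)),('green',(55,120,60),(85,255,255)),('blue',(105,150,100),(125,255,255))):
  for n,im in(('top',T),('side',S)):
    for c,a in blobs(im,lo,hi):
        if a<700: print(nm,n,c,a,ray(n,*c,134).round(0))
a=cv2.resize(T[160:210,205:260],None,fx=7,fy=7,interpolation=cv2.INTER_NEAREST)
b=cv2.resize(S[140:190,222:277],None,fx=7,fy=7,interpolation=cv2.INTER_NEAREST)
cv2.imwrite('pics/crop.png',np.hstack([a,b])[:,:,::-1])
E
```

```text
yellow top [293.  195.2] 97 [484. -73. 134.]
yellow top [345.4 277.5] 90 [ 255. -226.  134.]
yellow side [178.8 119.8] 644 [427. 361. 134.]
yellow side [275.5 206.3] 113 [482. -76. 134.]
yellow side [233.5 318.6] 155 [ 231. -271.  134.]
green top [109. 179.] 287 [517. 457. 134.]
green top [347.7 198.8] 96 [ 478. -230.  134.]
green top [416.1 253.2] 90 [ 329. -426.  134.]
green side [311.1 251. ] 129 [ 475. -232.  134.]
green side [316.4 377.6] 159 [ 303. -463.  134.]
blue top [486.1 117.6] 56 [ 726. -630.  134.]
blue top [174.  173.9] 94 [536. 271. 134.]
blue side [224.2 123.7] 51 [535. 268. 134.]
```

View pics/crop.png

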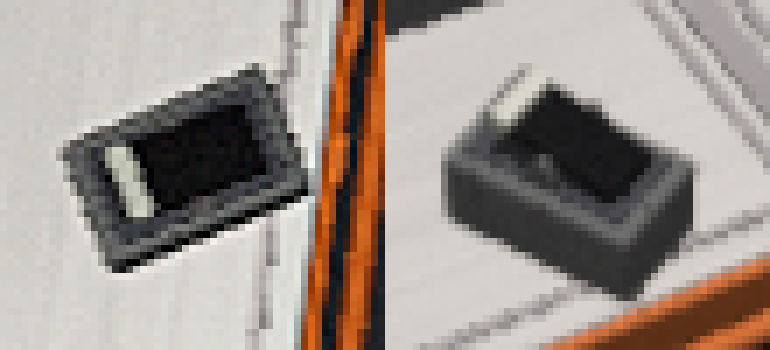

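The white stripe is the end pointing to +y and towards the robot: top (223.1,185.4), side (240.4,153.4). Side view shows it raised.

```bash
cat > go.py <<'E'
from h import *
import sys
s=ctrl.get_state();p=np.array(s['tool_pos']);R=np.array(s['tool_rot'])
def go(name,xy,z): print(name,(R.T@(np.array([*xy,z])-p)/30).round(3))
E
python3 - <<'E'
from go import *
st=ray('top',223.1,185.4,144);ss=ray('side',240.4,153.4,144)
m=ray('top',205+250/7-.5,160+135/7-.5,130)   # low end of paddle approx
# box top outline centre, z=120
quad=np.array([[62,152],[262,66],[312,184],[115,258]])/7+[204.5,159.5]
q=np.array([ray('top',*c,120)[:2] for c in quad]);c=q.mean(0)
ax=(q[0]+q[3]-q[1]-q[2]);print('len',np.linalg.norm(ax)/2,np.linalg.norm(q[0]-q[3]));ax/=np.linalg.norm(ax)
print(st,ss,c,'axis',ax,'stripe along',(st[:2]-c)@ax,(ss[:2]-c)@ax)
yaw=np.degrees(np.arctan2(ax[1],ax[0]));print('yaw',yaw,'tool',np.degrees(np.arctan2(R[1,0],R[0,0])))
print('press',c+26*ax); go('rocker above',c+26*ax,175)
E
```

```text
len 88.71240449230807 49.427477650978794
[506.15203511 127.63450009 144.        ] [503.11094307 126.50238351 144.        ] [515.92892324 105.86092753] axis [-0.40142735  0.91589087] stripe along 23.866926572122935 24.050808866366815
yaw 113.66743958139493 tool 160.93054339904776
press [505.49181206 129.67409007]
rocker above [-14.514 -10.398   1.938]
```

```bash
python3 -m creep '[[[-1,-2.7,-1.9,0,1.1],[-1,-14.5,-10.47,1,7.9],[-1,-14.5,-10.47,1,7.9],[-1,-14.5,-10.47,1,7.9],[-1,-14.5,-10.47,1,7.9],[-1,-14.5,-10.47,1,7.9],[-1,-14.5,-10.47,1,7.9],[-1,-14.5,-10.47,1,7.9],[-1,-14.5,-10.47,1,7.9],[-1,-14.5,-10.47,1,7.9],[-1,-14.5,-10.47,1,7.9],[-1,-14.5,-10.47,1,7.9],[-1,-14.5,-10.47,1.9,7.9],[-1,-14.5,-10.47,1.9,7.9],[-1,-14.5,-10.47,1.9,7.9],[-1,-14.5,-10.47,1.9,7.9],[-1,-14.5,-10.47,1.9,7.9],[-1,-14.5,-10.47,1.9,7.9],[-1,-14.5,-10.47,1.9,7.9]]]' 20
python3 - <<'E'
from go import *
print(R.round(3))
go('rocker', [504.3,128],157)
for n in('side','top'):
    im=ctrl.get_image(n)
    a,b=((110,190),(200,300)) if n=='side' else ((150,210),(195,270))
    cv2.imwrite(f'pics/{n}1.png',cv2.resize(im[a[0]:a[1],b[0]:b[1]],None,fx=6,fy=6,interpolation=cv2.INTER_CUBIC)[:,:,::-1])
E
```

```text
t: 1.68
tool_pos: [504.4, 129.4, 177.8]
tool_rot: [[-0.401, 0.916, 0.002], [0.916, 0.401, 0.001], [-0.0, 0.002, -1.0]]
contact_force: [0.8, 0.2, -0.5]
grip_width: 0.003
[[-0.401  0.916  0.002]
 [ 0.916  0.401  0.001]
 [-0.     0.002 -1.   ]]
rocker [-0.043 -0.022  0.693]
```

View pics/side1.png

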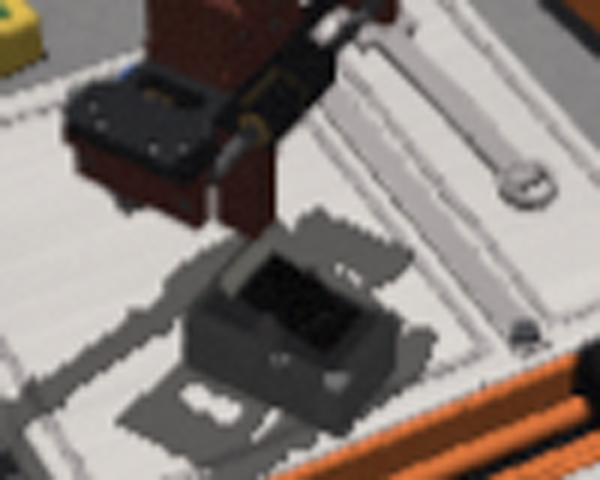

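```bash
python3 -m creep '[[[-1,-0.04,-0.02,0.4,0],[-1,-0.04,-0.02,0.6,0],[-1,-0.04,-0.02,0.7,0],[-1,-0.04,-0.02,0.8,0],[-1,-0.04,-0.02,0.87,0],[-1,-0.04,-0.02,0.94,0],[-1,-0.04,-0.02,1.0,0],[-1,-0.04,-0.02,1.06,0],[-1,-0.04,-0.02,1.1,0],[-1,-0.04,-0.02,1.14,0],[-1,-0.04,-0.02,1.14,0]]]'
```

```text
t: 2.7
tool_pos: [504.5, 127.5, 144.5]
tool_rot: [[-0.4, 0.917, 0.001], [0.917, 0.4, 0.002], [0.001, 0.002, -1.0]]
contact_force: [-6.3, 4.0, 10.7]
grip_width: 0.001
```

```bash
python3 -m creep '[[[-1,0,0,0.04,0],[-1,0,0,0.08,0],[-1,0,0,0.08,0]]]'
```

```text
t: 2.95
tool_pos: [504.6, 127.5, 144.2]
tool_rot: [[-0.4, 0.917, 0.003], [0.917, 0.4, 0.002], [0.0, 0.004, -1.0]]
contact_force: [-9.2, 3.4, 19.7]
grip_width: 0.002
```

The force climbs with almost no motion, which suggests the stop. I'll lift and look.

```bash
python3 -m creep '[[[-1,0,0,0,0],[-1,0,0,-0.6,0],[-1,0,0,-1.5,0],[-1,0,0,-2.5,0],[-1,0,0,-2.5,0],[-1,0,0,-2.5,0]]]'
python3 - <<'E'
from go import *
for n in('side','top'):
    im=ctrl.get_image(n); cv2.imwrite(f'pics/{n}2f.png',im[:,:,::-1])
    a,b=((125,185),(210,280)) if n=='side' else ((150,210),(195,265))
    cv2.imwrite(f'pics/{n}2.png',cv2.resize(im[a[0]:a[1],b[0]:b[1]],None,fx=5,fy=5,interpolation=cv2.INTER_CUBIC)[:,:,::-1])
a=cv2.imread('pics/side2.png');b=cv2.imread('pics/top2.png');cv2.imwrite('pics/c2.png',np.hstack([a,b]))
go('yellow',[483,-74.5],175); go('green',[476.5,-231],175); print(p)
E
```

```text
t: 3.45
tool_pos: [505.5, 126.4, 216.8]
tool_rot: [[-0.399, 0.917, 0.004], [0.917, 0.399, -0.0], [-0.002, 0.004, -1.0]]
contact_force: [0.6, 0.3, 0.3]
grip_width: 0.007
yellow [-5.84  -3.364  1.393]
green [-10.538  -5.642   1.393]
[505.52296401 126.42744942 216.8448361 ]
```

View pics/c2.png

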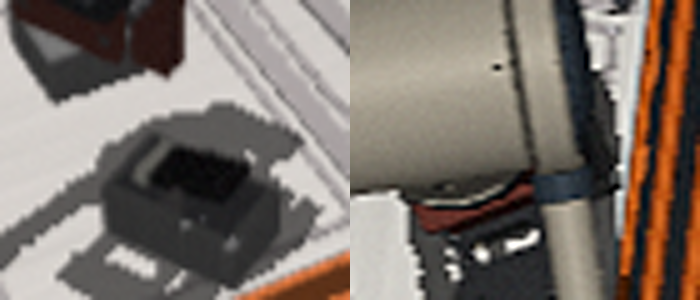

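Stripe end is now down, flush with the box, and the far end is up. I'll move above yellow and check the uncovered rocker from above.

```bash
python3 -m creep '[[[-1,-5.84,-3.36,0,0],[-1,-5.84,-3.36,0,0],[-1,-5.84,-3.36,0,0],[-1,-5.84,-3.36,0,0],[-1,-5.84,-3.36,0.4,0],[-1,-5.84,-3.36,0.8,0],[-1,-5.84,-3.36,1.4,0],[-1,-5.84,-3.36,1.4,0],[-1,-5.84,-3.36,1.4,0],[-1,-5.84,-3.36,1.4,0]]]'
python3 - <<'E'
from go import *
T=ctrl.get_image('top');S=ctrl.get_image('side')
f=lambda im,a,b,c,d,k:cv2.resize(im[a:b,c:d],None,fx=k,fy=k,interpolation=cv2.INTER_CUBIC)
A=np.hstack([f(T,160,210,205,260,5),f(S,140,190,222,277,5),f(S,170,220,240,295,5)])
cv2.imwrite('pics/c3.png',A[:,:,::-1])
go('yellow',[483,-74.5],145);print(p)
E
```

```text
t: 4.38
tool_pos: [481.9, -73.5, 172.8]
tool_rot: [[-0.4, 0.916, -0.001], [0.916, 0.4, 0.0], [0.001, -0.001, -1.0]]
contact_force: [-0.3, -0.1, 1.2]
grip_width: 0.01
yellow [-0.047  0.02   0.927]
[481.91985124 -73.45108817 172.82197427]
```

View pics/c3.png

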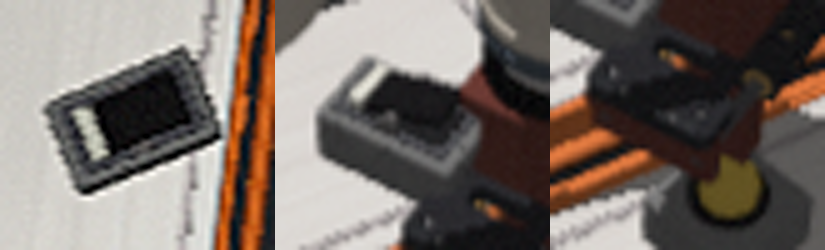

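The rocker stripe has dropped 3.5 px in the side view (3.1 expected), so it is fully over. Next I'll press yellow.

```bash
python3 -m creep '[[[-1,-0.05,0.02,0.4,0],[-1,-0.05,0.02,0.7,0],[-1,-0.05,0.02,0.8,0],[-1,-0.05,0.02,0.88,0],[-1,-0.05,0.02,0.96,0],[-1,-0.05,0.02,1.04,0],[-1,-0.05,0.02,1.1,0],[-1,-0.05,0.02,1.14,0],[-1,-0.05,0.02,1.18,0],[-1,-0.05,0.02,1.18,0],[-1,-0.05,0.02,1.18,0]]]'
```

```text
t: 5.4
tool_pos: [483.1, -75.1, 139.2]
tool_rot: [[-0.399, 0.917, 0.001], [0.917, 0.399, -0.0], [-0.0, 0.001, -1.0]]
contact_force: [-5.8, 1.9, 9.0]
grip_width: 0.005
```

```bash
python3 -m creep '[[[-1,0,0,0.05,0],[-1,0,0,0.1,0],[-1,0,0,0.1,0],[-1,0,0,0.1,0]]]'
```

```text
t: 5.73
tool_pos: [483.2, -75.1, 139.1]
tool_rot: [[-0.399, 0.917, 0.003], [0.917, 0.399, -0.001], [-0.002, 0.002, -1.0]]
contact_force: [-10.5, 2.9, 22.1]
grip_width: 0.008
```

At the stop: tip z is 128.1, exactly the fully-in height. I'll lift and move above green.

```bash
python3 -m creep '[[[-1,0,0,-0.5,0],[-1,0,0,-1.5,0],[-1,0,0,-2.5,0],[-1,-4.68,-2.28,-2.5,0],[-1,-4.68,-2.28,-2.5,0],[-1,-4.68,-2.28,-2.5,0],[-1,-4.68,-2.28,-2.5,0],[-1,-4.68,-2.28,-1.2,0],[-1,-4.68,-2.28,-1.2,0],[-1,-4.68,-2.28,-1.2,0],[-1,-4.68,-2.28,-1.2,0]]]'
python3 - <<'E'
from go import *
T=ctrl.get_image('top');S=ctrl.get_image('side')
f=lambda im,a,b,c,d,k:cv2.resize(im[a:b,c:d],None,fx=k,fy=k,interpolation=cv2.INTER_CUBIC)
A=np.hstack([f(T,170,220,265,320,5),f(S,180,230,250,305,5),f(S,215,265,280,335,5)])
cv2.imwrite('pics/c4.png',A[:,:,::-1])
print(blobs(S,(20,120,60),(32,255,255)))
go('green',[476.5,-231],139);print(p)
E
```

```text
t: 6.65
tool_pos: [476.8, -230.8, 171.5]
tool_rot: [[-0.4, 0.917, 0.0], [0.917, 0.4, -0.0], [-0.0, 0.0, -1.0]]
contact_force: [-0.3, -0.5, 0.5]
grip_width: 0.0
[(array([186.5, 114.8]), np.int32(362)), (array([275.5, 207.6]), np.int32(109)), (array([233.6, 319. ]), np.int32(169))]
green [-0.002 -0.012  1.083]
[ 476.80071242 -230.78844998  171.49552755]
```

View pics/c4.png

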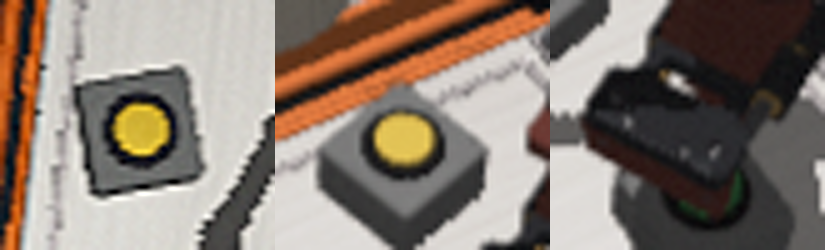

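The yellow button is now low in its collar (2nd panel) and its box hasn't moved. The fingertips are over green, so I'll press it.

```bash
python3 -m creep '[[[-1,0,0,0.4,0],[-1,0,0,0.7,0],[-1,0,0,0.78,0],[-1,0,0,0.86,0],[-1,0,0,0.93,0],[-1,0,0,1.0,0],[-1,0,0,1.06,0],[-1,0,0,1.12,0],[-1,0,0,1.17,0],[-1,0,0,1.22,0],[-1,0,0,1.22,0],[-1,0,0,1.22,0]]]'
```

```text
t: 7.75
tool_pos: [476.7, -230.9, 139.1]
tool_rot: [[-0.4, 0.917, 0.003], [0.917, 0.4, -0.001], [-0.002, 0.003, -1.0]]
contact_force: [-8.6, 9.1, 23.5]
grip_width: 0.005
```

```bash
python3 -m creep '[[[-1,0,0,0,0],[-1,0,0,-0.6,0],[-1,0,0,-1.6,0],[-1,0,0,-2.8,0],[-1,0,0,-3.5,0],[-1,1,-4,-3.5,0],[-1,1,-4,-3.5,0],[-1,1,-4,-3.5,0],[-1,1,-4,-3.5,0],[-1,1,-4,-3.5,0],[-1,1,-4,-3.5,0]]]'
python3 - <<'E'
from go import *
T=ctrl.get_image('top');S=ctrl.get_image('side')
for nm,lo,hi in(('yellow',(20,120,90),(32,255,255)),('green',(55,120,60),(85,255,255)),('blue',(105,150,100),(125,255,255))):
  for n,im in(('top',T),('side',S)): print(nm,n,blobs(im,lo,hi))
cv2.imwrite('pics/end.png',np.hstack([cv2.resize(S[100:290,150:350],None,fx=2,fy=2),cv2.resize(T[100:290,140:340],None,fx=2,fy=2)])[:,:,::-1])
E
```

```text
t: 8.67
tool_pos: [354.7, -252.0, 238.9]
tool_rot: [[-0.398, 0.917, 0.001], [0.917, 0.398, -0.0], [-0.001, 0.0, -1.0]]
contact_force: [0.6, 0.4, 0.2]
grip_width: 0.006
yellow top [(array([109.8, 195.5]), np.int32(874)), (array([292.9, 195.3]), np.int32(92)), (array([346.6, 278. ]), np.int32(64))]
yellow side [(array([199.3, 109.8]), np.int32(83)), (array([167.8, 117.8]), np.int32(205)), (array([233.6, 318.6]), np.int32(161))]
green top [(array([109. , 178.9]), np.int32(285)), (array([347., 199.]), np.int32(95))]
green side [(array([310.9, 251.7]), np.int32(126)), (array([316.3, 377.6]), np.int32(160))]
blue top [(array([485.9, 117.6]), np.int32(57)), (array([483.3, 153.2]), np.int32(1449)), (array([174. , 173.9]), np.int32(94))]
blue side [(array([203.6,  37. ]), np.int32(954)), (array([224.1, 122.3]), np.int32(25)), (array([480. , 362.9]), np.int32(1859))]
```

View pics/end.png

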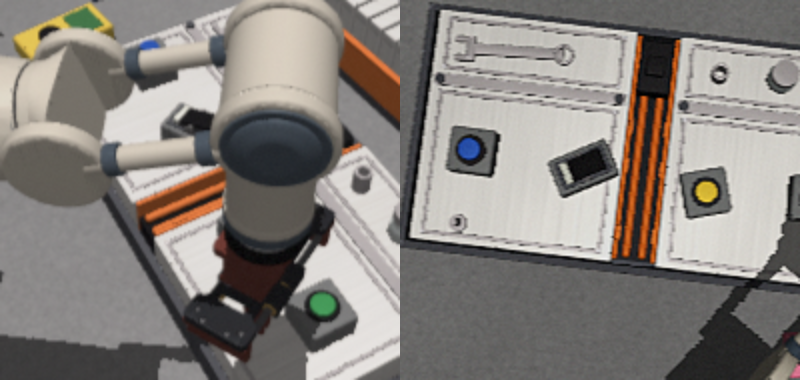

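```bash
python3 - <<'E'
from go import *
S=ctrl.get_image('side');S0=cv2.imread('pics/side0.png')[:,:,::-1].copy();Y=cv2.imread('pics/side2f.png')[:,:,::-1].copy()
f=lambda im:cv2.resize(im[230:270,285:340],None,fx=7,fy=7,interpolation=cv2.INTER_NEAREST)
cv2.imwrite('pics/g.png',np.hstack([f(S0),f(S)])[:,:,::-1])
for im in(S0,S):
    m=cv2.inRange(cv2.cvtColor(im,cv2.COLOR_RGB2HSV),(55,100,40),(85,255,255))[230:270,285:340]
    print(cv2.boundingRect(m))
E
```

```text
(20, 15, 14, 14)
(20, 16, 13, 13)
```

View pics/g.png

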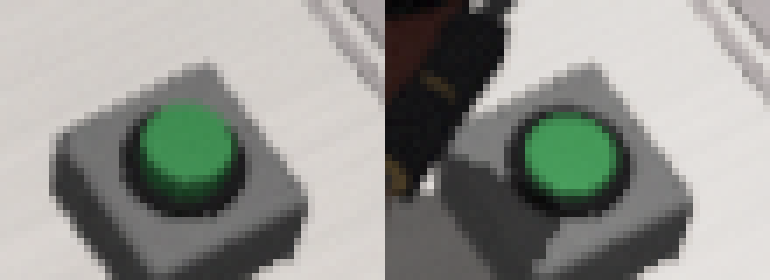

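Before and after crops show green is clearly down in its collar and its box hasn't moved. Handing in.

```bash
python3 -c "
from rig import ctrl
print(ctrl.job_done())"
```

```text
the job is handed in; nothing more can be done
None
```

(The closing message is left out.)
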